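# Find the cassette clamp slot that still grips, with a gauge blade

## Task

Take the gauge blade out of its stand and try it gently, by feel, in the slots of the three-slot cassette clamp: one slot is fouled and stops the blade short, one is worn slack so that the blade drops in without drag, and one still grips the blade. Leave the blade standing fully home in the slot that grips it and let go; never press on the clamp harder than about 20 N, and do not disturb the things lying around.

Things in the scene. Friction and masses are not known exactly. Their poses are not given: they have to be found in the camera images.
- blade_grip (a point): Centre of the gauge blade's grey handle (56 high, 24 wide in x, 14 thick in y). It stands upright in the stand, z up. Below the handle a steel collar, 44 (x) by 16 (y) by 6 high, its underside 34 below this point; then the blade, 26 wide (x), 5 thick (y), its tip 82 below this point and only 20 wide over the last 5 mm. 90 g.
- stand: White plastic stand 68 (x) by 56 (y) by 54 high, fixed to the bench, with a slot that holds the blade upright, the collar lying on its top. Origin at the centre of its underside; its x axis runs along the blade's width.
- rack: The cassette clamp: aluminium block 60 (x) by 136 (y) by 62 high, three slots in a row along y. Origin at the centre of its underside (14 above the bench), z up. Springy rubber feet give about 1 mm per 3 N when it is pressed down, up to 9 mm. With the blade fully home its collar lies on the block's top and the handle's centre is 96 above this origin.
- slot_a (a point): Centre of the mouth of the slot at the block's -y end, level with its top. Each slot is 9 wide (y), 32 long (x; the blade's width goes along x) and 54 deep, with 4 mm chamfers on the long sides, and soft dust lips 6 mm down that hide the inside and offer no resistance. The slots look alike and which one is fouled, slack or gripping changes.
- slot_b (a point): Centre of the mouth of the middle slot, 44 from the other two, made as slot_a. In whichever slot is fouled the blade stops dead with its tip about 20 below the block's top; in the slack one it meets next to nothing until the collar lands, 48 down.
- slot_c (a point): Centre of the mouth of the slot at the +y end, made as slot_a. In whichever slot grips, a spring jaw in the -y wall is met with the tip 10 to 28 below the block's top and from there presses the blade towards the +y wall with 5 to 9 N, so the held blade is pushed sideways and drags (2 to 10 N) all the way down, and stays nipped when let go.
- jar: Bystander: small amber jar, 42 across, 60 high; origin at its underside.
- cassette: Bystander: white tissue cassette 41 by 28 by 6, lying flat; origin at its underside.
- mouse: Bystander: grey computer mouse 105 by 60 by 33; origin at its underside.
- loupe: Bystander: metal loupe, 44 across, 42 high; origin at its underside.
- marker: Bystander: white marker pen 130 by 12 by 12, lying along its x; origin at its underside.
There are look-alikes about, which are no part of the job. What is shaped like the stand but blue or purple is not meant.

How it is judged (in metres and radians):
On the way:
1. the blade has been drawn up out of its stand (z of blade_grip in the frame of stand above 0.15 m), for 0.1 s.
At the end, for the whole second after the job is handed in: The blade stands still and upright (within 7 degrees) in a slot of the clamp, fully home (collar within 3 mm of lying on the block's top), let go, and nipped there: it bears on the clamp with more than 2.2 N, which its weight alone (about 1 N) cannot do, so only the slot that grips will do (z of blade_grip in the frame of rack between 0.093 and 0.099 m and x of blade_grip in the frame of rack between -0.008 and 0.008 m and y of blade_grip in the frame of rack between -0.056 and 0.056 m and angle between blade_grip's own z axis and vertical below 0.12 rad and contact force between blade and rack above 2.2 N and linear speed of blade below 0.02 m/s); the robot touches nothing.
It fails at once if the clamp is pressed or struck with more than 25 N (contact force between rack and anything else above 25 N).
It fails at once if a bystander is shifted by more than 40 mm (distance of any of jar, cassette, mouse, loupe, marker from where it was at the start of the episode above 0.04 m).
It also fails if it takes over 61 s, if anything falls off the work surface, if the arm or the gripper's body presses on something with over 40 N, if the wrist force passes 120 N, or if a joint passes its speed limit or range.

## Robot

A 6-joint arm with a two-finger parallel gripper is mounted at the origin on the work surface. World frame = base frame: x ahead of the robot, y to its left, z up, the work surface at z = 0. Lengths are in mm, angles in rad, forces in N, time in s.
With the tool pointing down it reaches from about 350 to 975 mm from the base axis. Payload 7.1 kg.
Tool frame: the origin (TCP) lies between the finger pads; the fingertips stand 19 mm ahead of it and the grasp point (between the pads) is the TCP; z points along the fingers, y is the line along which they close (so a half turn about z gives the same grasp; the last joint's range is limited). The gripper opens to 88 mm and grips with 3 to 60 N. Pads are 20 mm wide; open, the fingers measure 115 mm over their backs; the gripper's body (75 mm by 178 mm) begins 61 mm behind the grasp point.
Start: joints at [1.222, 0.423, 1.63, -0, 1.089, -0.019], TCP at [202.377, 591.311, 241.675] pointing down, gripper open.
Joint ranges: [-3, 3], [-0.9, 2.11], [0.09, 2.58], [-1.31, 4.45], [0.11, 2.69], [-2.54, 2.54]. Speed limits (rad/s): [2.39, 2.39, 3.01, 3.14, 3.14, 3.14].

## Interface

Orientations are given as a rotation vector (axis times angle).
In Python, from workcell import ctrl gives the robot as it stands.
- The arm moves only by the tool arm_command, never from a script. Its argument "series" is a list of rows, each an object with "linear": the shift along the tool's x, y, z in m, a list of three; "turn": the turn about the tool's z in rad. A call has 1 to 10 rows; each row shifts and turns the commanded pose from where the row before left it, along the tool's axes as they then stand; what a row does not reach is not made up. A row lasts 1/10 s, in which the tool goes at most 50 mm and 8.59 degrees, less where a joint would pass 70% of its speed; a pose out of reach is approached as far as the arm can. A call with a gripper value outside its range is refused whole. "jaw" is the opening, from -1 (shut) to 1 (fully open), set as the call begins (left out, the last holds). The fingers move at their own pace and stop on an object; the grip force is fixed at half the most. Time passes only in rows, so rows that do not move let the fingers close. It gives the time, the measured TCP pose, the force, the opening and the grip force at its end, in the units of the state.
- ctrl.get_obs(): the state, without advancing time (a new reading comes with each control period).
- ctrl.get_image(name): name is "scene" or "top"; returns a dict with "frame" (384x512x3 uint8, blue, green, red), "fx", "fy", "cx", "cy" (pixels), "rvec" (rotation vector, rad) and "tvec" (3), from world to camera coordinates, as OpenCV has them. Camera axes: x right, y down, z forward; pixel columns grow to the right and rows downward; lengths in mm; the calibration is good to about 2 mm. A picture is of the moment at which its call begins. There is no depth.
- ctrl.close_job(): hands the job in; it is judged then, once.
The state is a dict: "t": time; "qpos": joint angles; "qvel": joint speeds; "joint_torque": joint torques, N m; "ee_pos": TCP position; "orientation": TCP orientation; "ft_force": force on the tool from outside, world axes, zero at the start; "moment": the same for the moment, N m; "width": finger opening in mm; "grasp_force": force on a finger pad.
Only numpy, scipy, OpenCV 4.12 (cv2) and the standard library are available. Lean on these libraries where they do the work, as an engineer would, in place of code of your own. Each camera call takes 0.05 s, during which the arm holds its last target. There are 200 camera calls.

## Working session

There is one attempt and no reset: what is moved stays moved. The work goes in short steps, Python scripts to look and compute and a tool call to move; the robot and the scene stay as the last step left them, time stands still between calls to the robot, and variables do not carry over. Pictures are saved under pics/ and viewed, at most 10 in all, crops included, and the job is handed in when it is done.

Besides the shell and the picture viewer there is one more tool, called after "Request:" as a command line: name --argument value ..., lists and objects as JSON in quotes. arm_command: Moves the arm, as the interface text tells. Its arguments: {"type":"object","properties":{"series":{"type":"array"},"jaw":{"type":"number"}},"required":["series"]}

```bash
mkdir -p pics; ls
python3 - <<'E'
from workcell import ctrl
import cv2,numpy as np,pickle
o=ctrl.get_obs();print({k:np.round(v,3) for k,v in o.items()})
for n in("scene","top"):
    im=ctrl.get_image(n);pickle.dump(im,open(f"pics/{n}0.pkl","wb"));cv2.imwrite(f"pics/{n}0.png",im["frame"])
    R=cv2.Rodrigues(np.array(im["rvec"],float))[0];print(n,im["fx"],im["cx"],im["cy"],-R.T@np.array(im["tvec"]).ravel(),R[2])
E
```

```text
pics
{'t': np.float64(0.0), 'qpos': array([ 1.222,  0.424,  1.631, -0.   ,  1.089, -0.019]), 'qvel': array([ 0.   ,  0.   ,  0.   , -0.   , -0.001,  0.   ]), 'joint_torque': array([ 0.0000e+00, -5.4463e+01, -2.7367e+01,  6.4000e-02,  2.3000e-02,
       -0.0000e+00]), 'ee_pos': array([202.206, 590.849, 240.906]), 'orientation': array([-5.160e-01, -3.099e+00,  2.000e-03]), 'ft_force': array([0.73 , 0.033, 0.346]), 'moment': array([0.025, 0.027, 0.005]), 'grasp_force': np.float64(0.0), 'width': np.float64(87.493)}
scene 413.9992263949544 254.48453838708298 187.365845371479 [1511.20094735   51.98422735  900.36787138] [-0.76333881 -0.04091217 -0.64470153]
top 473.3137750007262 257.21314470294936 188.84478633268597 [ 440.95342625   15.774152   1347.23006371] [ 0.10364168 -0.0169534  -0.9944702 ]
```

View pics/scene0.png

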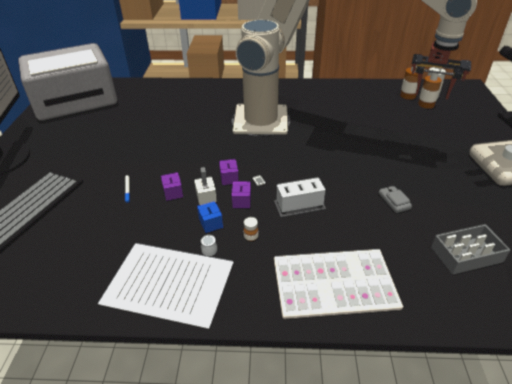

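View pics/top0.png

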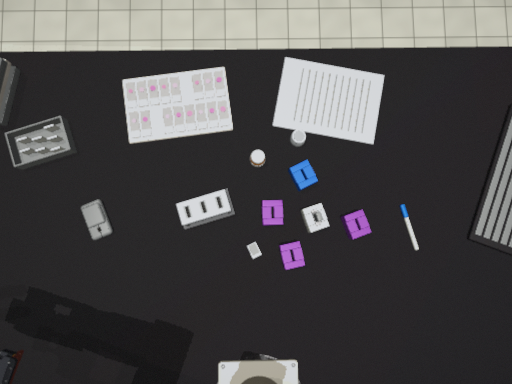

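The scene shows the white stand holding the grey handle at scene (205,188), top (316,218). The aluminium clamp is at scene (300,195), top (205,209). What could be taken for the stand:
- purple: scene (172,186), (229,171), (241,194); top (358,224), (292,255), (273,212)
- blue: scene (210,217); top (304,175)

I choose the white one, the only one with a handle, and check it in one close crop.

Run:
```python
import cv2,numpy as np,pickle
s=pickle.load(open("pics/scene0.pkl","rb"))["frame"];t=pickle.load(open("pics/top0.pkl","rb"))["frame"]
r=lambda a,f:cv2.resize(a,None,fx=f,fy=f,interpolation=cv2.INTER_CUBIC)
A=r(s[155:215,180:240],6);B=r(t[190:250,285:345],6);C=r(s[170:220,268:334],6);D=r(t[180:235,170:240],6)
W=800;c=np.zeros((600,800,3),np.uint8)
def put(im,x,y,w,h): c[y:y+h,x:x+w]=cv2.resize(im,(w,h))
put(A,0,0,300,300);put(B,300,0,300,300);put(C,0,300,396,300);put(D,400,300,382,300)
cv2.imwrite("pics/crop1.png",c)
```

```text
(no output)
```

View pics/crop1.png

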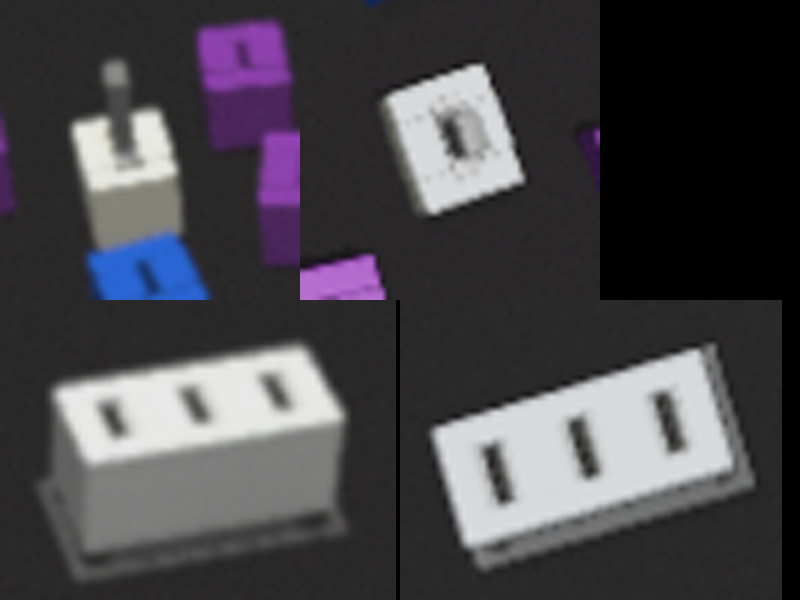

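The crop confirms it. The white stand holds the grey handle (handle top at scene ≈(203,168)), the clamp is free, and its three slots run roughly at scene (287–314,192) and top (188–220,208). Next I measure from both views.

```bash
cat > h.py <<'E'
import cv2,numpy as np,pickle
def ray(im,uv):
    K=np.array([[im["fx"],0,im["cx"]],[0,im["fy"],im["cy"]],[0,0,1]])
    R=cv2.Rodrigues(np.array(im["rvec"],float))[0];t=np.array(im["tvec"],float).ravel()
    d=R.T@np.linalg.inv(K)@np.array([uv[0],uv[1],1.]);return -R.T@t,d/np.linalg.norm(d)
def plane(im,uv,z):
    c,d=ray(im,uv);return c+d*(z-c[2])/d[2]
def tri(a,ua,b,ub):
    c1,d1=ray(a,ua);c2,d2=ray(b,ub)
    s=np.linalg.lstsq(np.c_[d1,-d2],c2-c1,rcond=None)[0];p,q=c1+s[0]*d1,c2+s[1]*d2
    return (p+q)/2,np.linalg.norm(p-q)
def face(im,box,th):
    x0,y0,x1,y1=box;g=im["frame"][y0:y1,x0:x1].astype(int)
    m=((g.min(2)>th)&(g.max(2)-g.min(2)<40)).astype(np.uint8)
    cs,_=cv2.findContours(m,cv2.RETR_EXTERNAL,cv2.CHAIN_APPROX_NONE)
    c=max(cs,key=cv2.contourArea);return c+np.array([x0,y0])
def slots(im,c):
    m=np.zeros(im["frame"].shape[:2],np.uint8);cv2.drawContours(m,[cv2.convexHull(c)],-1,1,-1);m=cv2.erode(m,np.ones((3,3)))
    g=im["frame"].min(2).astype(float);w=np.where(m>0,np.clip(np.median(g[m>0])-15-g,0,None),0)
    n,l,st,ce=cv2.connectedComponentsWithStats((w>25).astype(np.uint8))
    out=[]
    for i in range(1,n):
        if st[i,4]<6: continue
        k=cv2.dilate((l==i).astype(np.uint8),np.ones((3,3)))*w;y,x=np.nonzero(k);ww=k[y,x]
        out.append((ce[i]*0+[np.average(x,weights=ww),np.average(y,weights=ww)]))
    return sorted(out,key=lambda p:p[0])
E
python3 - <<'E'
from h import *
s=pickle.load(open("pics/scene0.pkl","rb"));t=pickle.load(open("pics/top0.pkl","rb"))
np.set_printoptions(precision=1,suppress=True)
for n,bs,bt in(("rack",(268,170,334,220),(170,180,240,235)),("stand",(190,160,222,206),(295,195,335,240))):
    for nm,im,b in(("s",s,bs),("t",t,bt)):
        x0,y0,x1,y1=b;g=im["frame"][y0:y1,x0:x1].min(2);print(n,nm,np.histogram(g,bins=range(0,260,20))[0])
cs=face(s,(268,170,334,220),170);ct=face(t,(170,180,240,235),190)
Ss,St=slots(s,cs),slots(t,ct);print(Ss,St)
# scene col grows with +y ; top col grows with -y
for a,b in zip(Ss,St[::-1]): print("slot",*tri(s,a,t,b))
for n,c,b,z in(("rackT",ct,0,76),("standT",face(t,(295,195,335,240),190),0,54)):
    r=cv2.minAreaRect(c);P=[plane(t,q,z) for q in cv2.boxPoints(r)];P=np.array(P)
    print(n,r[0],P.mean(0),[ (np.linalg.norm(P[i]-P[i-1]).round(1),np.degrees(np.arctan2(*(P[i]-P[i-1])[[1,0]])).round(1)) for i in (1,2)])
st=face(s,(190,160,222,206),170);r=cv2.minAreaRect(st);print("standS",r,plane(s,r[0],54))
print(s["frame"][166:186:2,196:214].min(2));print(t["frame"][205:230,305:328].min(2))
E
```

```text
rack s [   0  564 1115  233  162  117  517   61   58   51   93  329]
rack t [   0  499 1829   91   76  224   50   58   66  122  835    0]
stand s [  0 276 589  96  50  65 172  29  30  18  65  82]
stand t [  0 658 549  29  28  27  23  31  61  74 320   0]
[array([286.4, 189.3]), array([300.1, 187. ]), array([313.6, 184.8])] [array([187.4, 211.4]), array([203.1, 206.7]), array([218.8, 201.9])]
slot [540.   98.1  74.5] 0.13939832700446872
slot [527.8 140.5  74.2] 0.26081149314943664
slot [515.9 182.7  74.1] 0.0884711389486329
rackT (203.03375244140625, 206.46800231933594) [528.3 140.3  76. ] [(np.float64(134.5), np.float64(-73.9)), (np.float64(58.7), np.float64(-163.8))]
standT (315.70001220703125, 217.10000610351562) [ 495.5 -164.9   54. ] [(np.float64(54.1), np.float64(-72.6)), (np.float64(65.5), np.float64(-163.3))]
standS ((204.42306518554688, 184.61538696289062), (13.532012939453125, 17.454336166381836), 78.69007110595703) [ 499.6 -162.7   54. ]
[[ 40  41  41  41  45  51  56  60  54  45  40  41  41  42  40  38  40  40]
 [ 42  41  40  46  76 115 127 128 117  74  44  41  39  40  42  4
[... 2337 characters left out ...]
213 215 215 215 208]
 [ 77 110 174 215 215 215 215 215 214 199 162 212 207 205 199 203 211 215
  215 215 215 215 213]
 [ 72  95 151 205 214 215 214 209 199 208 195 204 211 208 195 196 213 215
  215 214 215 215 214]
 [ 64  90 129 189 209 197 212 212 207 214 210 192 192 212 208 208 215 215
  215 215 215 215 214]
 [ 47  72 102 164 207 206 214 215 215 215 213 207 204 215 215 215 214 215
  214 215 215 206 169]
 [ 39  60  88 146 210 214 215 214 215 215 214 214 215 215 215 215 215 215
  206 170 157 143  75]
 [ 39  55  82 117 183 215 215 215 215 215 215 214 215 215 214 206 172 160
  143  77  41  38  38]
 [ 39  49  71  92 159 214 215 215 215 215 215 215 209 186 160 143  80  53
   36  36  36  36  39]]
```

```bash
cat >> h.py <<'E'
from scipy.spatial.transform import Rotation as Ro
def go(o,target,yaw_y):
    "tool-frame shift (m) first, then turn, to reach target with tool y at world angle yaw_y deg (mod 180)"
    R=Ro.from_rotvec(o["orientation"]).as_matrix();d=R.T@(np.array(target)-o["ee_pos"])/1000
    a=np.degrees(np.arctan2(R[1,1],R[0,1]));w=(yaw_y-a+90)%180-90
    return d.round(4),"turn",round(-np.radians(w),4),"tool y now",a.round(2)
E
python3 - <<'E'
from h import *
from workcell import ctrl
s=pickle.load(open("pics/scene0.pkl","rb"));t=pickle.load(open("pics/top0.pkl","rb"))
np.set_printoptions(precision=4,suppress=True)
print(tri(s,(202.8,169),t,(319,216.3)), plane(t,(319,216.3),116),plane(s,(202.8,169),116))
print(go(ctrl.get_obs(),(495,-164,200),106.5))
E
```

```text
(array([ 494.7576, -164.1196,  113.4895]), np.float64(2.284372718996132)) [ 494.7617 -164.9006  116.    ] [ 498.1129 -162.263   116.    ]
(array([-0.5215, -0.6193,  0.0418]), 'turn', np.float64(-0.6178), 'tool y now', np.float64(71.1))
```

Request:
arm_command --series '[{"linear":[-0.028,-0.034,0.002],"turn":0},{"linear":[-0.029,-0.034,0.002],"turn":0},{"linear":[-0.029,-0.034,0.002],"turn":0},{"linear":[-0.029,-0.034,0.002],"turn":0},{"linear":[-0.029,-0.034,0.002],"turn":0},{"linear":[-0.029,-0.034,0.002],"turn":0},{"linear":[-0.029,-0.034,0.002],"turn":0},{"linear":[-0.029,-0.034,0.002],"turn":0},{"linear":[-0.029,-0.034,0.002],"turn":0},{"linear":[-0.029,-0.034,0.002],"turn":0}]'

```text
t: 1.1
ee_pos: [365.9, 174.3, 221.6]
orientation: [0.515, 3.099, 0.0]
ft_force: [0.6, -0.1, -0.3]
width: 87.6
grasp_force: 0.0
```

Request:
arm_command --series '[{"linear":[-0.029,-0.034,0.002],"turn":0},{"linear":[-0.029,-0.034,0.002],"turn":0},{"linear":[-0.029,-0.034,0.002],"turn":0},{"linear":[-0.029,-0.034,0.002],"turn":0},{"linear":[-0.029,-0.034,0.002],"turn":0},{"linear":[-0.029,-0.034,0.002],"turn":0},{"linear":[-0.029,-0.034,0.002],"turn":0},{"linear":[-0.029,-0.034,0.002],"turn":0},{"linear":[0,0,0],"turn":-0.12},{"linear":[0,0,0],"turn":-0.12}]'

```text
t: 2.1
ee_pos: [497.1, -157.9, 205.1]
orientation: [-0.137, -3.138, -0.0]
ft_force: [-0.2, 0.2, -0.7]
width: 87.8
grasp_force: 0.0
```

Run:
```python
from h import *
from workcell import ctrl
o=ctrl.get_obs();print(o["t"],o["ee_pos"],o["qpos"],o["width"]);print(go(o,(495.5,-164.5,180),106.5))
```

```text
2.1 [ 497.07745598 -157.87998718  205.07030534] [-3.30353374e-01  3.21858847e-01  1.88639478e+00 -1.03304263e-05
  9.34235303e-01 -1.81360025e+00] 87.79386117392886
(array([ 0.001 , -0.0067,  0.0251]), 'turn', np.float64(-0.3755), 'tool y now', np.float64(84.98))
```

Request:
arm_command --series '[{"linear":[0.001,-0.006,0.01],"turn":0},{"linear":[0,0,0],"turn":-0.125},{"linear":[0,0,0.01],"turn":-0.125},{"linear":[0,0,0.02],"turn":-0.125},{"linear":[0,0,0],"turn":0},{"linear":[0,0,0],"turn":0},{"linear":[0,0,0],"turn":0}]'

```text
t: 2.8
ee_pos: [495.8, -162.4, 166.1]
orientation: [-0.441, 3.11, -0.0]
ft_force: [0.1, -0.4, -0.8]
width: 87.8
grasp_force: 0.0
```

Run:
```python
from h import *
from workcell import ctrl
o=ctrl.get_obs();print(o["t"],o["ee_pos"]);print(go(o,(495.5,-164.5,90),106.5))
for n in("scene","top"):
    im=ctrl.get_image(n);pickle.dump(im,open(f"pics/{n}1.pkl","wb"))
    a=im["frame"][130:215,165:250] if n=="scene" else im["frame"][180:260,270:360]
    cv2.imwrite(f"pics/{n}1.png",cv2.resize(a,(390,400),interpolation=cv2.INTER_CUBIC))
cv2.imwrite("pics/c2.png",np.hstack([cv2.imread("pics/scene1.png"),cv2.imread("pics/top1.png")]))
```

```text
2.8 [ 495.82267765 -162.39387758  166.11121353]
(array([ 0.0009, -0.0019,  0.0761]), 'turn', np.float64(-0.006), 'tool y now', np.float64(106.15))
```

View pics/c2.png

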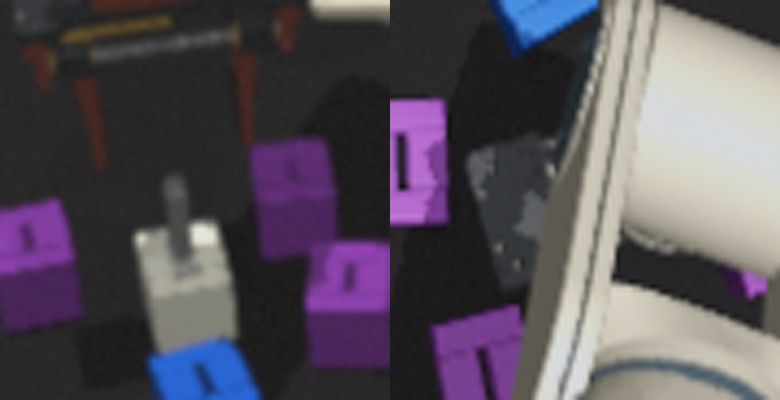

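The crop shows the open fingers straddling the handle (handle at crop (175,205), fingers at x≈95 and 245), so the gripper is aligned. I descend and grip.

Request:
arm_command --series '[{"linear":[0.001,-0.002,0.02],"turn":0},{"linear":[0,0,0.025],"turn":0},{"linear":[0,0,0.02],"turn":0},{"linear":[0,0,0.011],"turn":0},{"linear":[0,0,0],"turn":0},{"linear":[0,0,0],"turn":0},{"linear":[0,0,0],"turn":0}]'

```text
t: 3.6
ee_pos: [495.9, -164.8, 90.7]
orientation: [-0.446, 3.108, -0.001]
ft_force: [0.1, -0.4, -0.3]
width: 87.9
grasp_force: 0.0
```

Request:
arm_command --series '[{"linear":[0,0,0],"turn":0},{"linear":[0,0,0],"turn":0},{"linear":[0,0,0],"turn":0},{"linear":[0,0,0],"turn":0},{"linear":[0,0,0],"turn":0},{"linear":[0,0,0],"turn":0},{"linear":[0,0,0],"turn":0},{"linear":[0,0,0],"turn":0}]' --jaw -1

```text
t: 4.4
ee_pos: [495.2, -164.5, 89.6]
orientation: [0.446, -3.11, -0.0]
ft_force: [-1.2, -0.5, -0.5]
width: 27.6
grasp_force: 0.0
```

Run:
```python
from h import *
from workcell import ctrl
o=ctrl.get_obs();print({k:np.round(o[k],2) for k in("t","ee_pos","ft_force","moment","width","grasp_force","orientation")})
print(go(o,(495.5,-164.5,90),106.5))
```

```text
{'t': np.float64(4.4), 'ee_pos': array([ 495.15, -164.51,   89.63]), 'ft_force': array([-1.18, -0.48, -0.49]), 'moment': array([ 0.06,  0.06, -0.07]), 'width': np.float64(27.63), 'grasp_force': np.float64(0.0), 'orientation': array([ 0.45, -3.11, -0.  ])}
(array([-0.0003, -0.0001, -0.0004]), 'turn', np.float64(-0.0028), 'tool y now', np.float64(106.34))
```

Request:
arm_command --series '[{"linear":[0,0,0],"turn":0},{"linear":[0,0,0],"turn":0},{"linear":[0,0,0],"turn":0},{"linear":[0,0,0],"turn":0},{"linear":[0,0,0],"turn":0},{"linear":[0,0,0],"turn":0}]'

```text
t: 5.0
ee_pos: [495.2, -164.5, 89.7]
orientation: [0.446, -3.11, 0.0]
ft_force: [-0.5, -0.0, 0.0]
width: 13.7
grasp_force: 30.0
```

Gripped: width 13.7, no side load. I draw it straight up.

Request:
arm_command --series '[{"linear":[0,0,-0.005],"turn":0},{"linear":[0,0,-0.01],"turn":0},{"linear":[0,0,-0.015],"turn":0},{"linear":[0,0,-0.015],"turn":0},{"linear":[0,0,-0.015],"turn":0},{"linear":[0,0,-0.015],"turn":0},{"linear":[0,0,-0.015],"turn":0},{"linear":[0,0,-0.01],"turn":0},{"linear":[0,0,0],"turn":0},{"linear":[0,0,0],"turn":0}]'

```text
t: 6.0
ee_pos: [495.1, -164.5, 189.8]
orientation: [-0.446, 3.109, -0.0]
ft_force: [-0.1, -0.3, -1.3]
width: 13.9
grasp_force: 30.0
```

Run:
```python
from h import *
from workcell import ctrl
o=ctrl.get_obs();print({k:np.round(o[k],2) for k in("t","ee_pos","ft_force","moment","width","grasp_force","orientation")})
print(go(o,(528,140.4,190),105.9))
im=ctrl.get_image("scene");pickle.dump(im,open("pics/scene2.pkl","rb".replace("r","w")));cv2.imwrite("pics/s2.png",cv2.resize(im["frame"][80:220,140:340],(800,560),interpolation=cv2.INTER_CUBIC))
```

```text
{'t': np.float64(6.0), 'ee_pos': array([ 495.06, -164.48,  189.75]), 'ft_force': array([-0.11, -0.3 , -1.28]), 'moment': array([ 0.06,  0.06, -0.02]), 'width': np.float64(13.93), 'grasp_force': np.float64(30.0), 'orientation': array([-0.45,  3.11, -0.  ])}
(array([-0.1174,  0.2833, -0.0003]), 'turn', np.float64(0.0077), 'tool y now', np.float64(106.34))
```

View pics/s2.png

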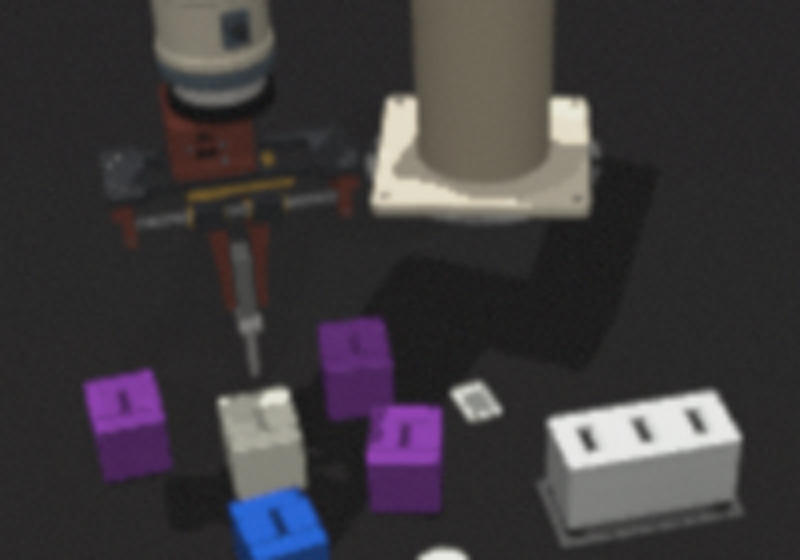

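The blade hangs upright in the fingers (tip at crop (254,375)) and the path to the clamp is clear. I move above slot_a.

Run:
```python
from h import *
from workcell import ctrl
o=ctrl.get_obs();print(go(o,(540,98.1,189),105.9))
```

```text
(array([-0.1172,  0.2392,  0.0004]), 'turn', np.float64(0.0077), 'tool y now', np.float64(106.34))
```

Request:
arm_command --series '[{"linear":[-0.013,0.027,0],"turn":0},{"linear":[-0.013,0.027,0],"turn":0},{"linear":[-0.013,0.027,0],"turn":0},{"linear":[-0.013,0.027,0],"turn":0},{"linear":[-0.013,0.027,0],"turn":0},{"linear":[-0.013,0.027,0],"turn":0},{"linear":[-0.013,0.027,0],"turn":0},{"linear":[-0.013,0.027,0],"turn":0},{"linear":[-0.013,0.023,0],"turn":0},{"linear":[0,0,0],"turn":0.008}]'

```text
t: 7.05
ee_pos: [540.4, 100.2, 188.8]
orientation: [0.438, -3.11, -0.001]
ft_force: [0.6, -0.6, -0.8]
width: 13.8
grasp_force: 30.0
```

Request:
arm_command --series '[{"linear":[0,0,0.008],"turn":0},{"linear":[0,0,0.008],"turn":0},{"linear":[0,0,0],"turn":0},{"linear":[0,0,0],"turn":0},{"linear":[0,0,0],"turn":0},{"linear":[0,0,0],"turn":0}]'

```text
t: 7.65
ee_pos: [540.4, 97.4, 173.9]
orientation: [-0.433, 3.111, -0.0]
ft_force: [0.3, -0.0, -1.9]
width: 13.8
grasp_force: 30.0
```

Run:
```python
from h import *
from workcell import ctrl
o=ctrl.get_obs();print({k:np.round(o[k],2) for k in("t","ee_pos","ft_force","moment","orientation")});print(go(o,(540,98.1,162),105.9))
im=ctrl.get_image("scene");pickle.dump(im,open("pics/scene3.pkl","wb"));cv2.imwrite("pics/s3.png",cv2.resize(im["frame"][130:220,260:340],(640,600),interpolation=cv2.INTER_CUBIC))
# expected pixel of blade tip centre and slot mouth
R=np.array(im["rvec"],float);t=np.array(im["tvec"],float)
K=np.array([[im["fx"],0,im["cx"]],[0,im["fy"],im["cy"]],[0,0,1]])
p=cv2.projectPoints(np.array([o["ee_pos"]-[0,0,83.7],[540,98.1,76],[540,98.1,74.5]]),R,t,K,None)[0][:,0];print(p,(p-[260,130])*[8,600/90])
```

```text
{'t': np.float64(7.65), 'ee_pos': array([540.39,  97.42, 173.92]), 'ft_force': array([ 0.31, -0.03, -1.94]), 'moment': array([ 0.04,  0.04, -0.03]), 'orientation': array([-0.43,  3.11, -0.  ])}
(array([0.0002, 0.0008, 0.0119]), 'turn', np.float64(-0.0009), 'tool y now', np.float64(105.85))
[[286.39505735 185.44342954]
 [286.44936021 188.9205007 ]
 [286.43173982 189.29248808]] [[211.16045881 369.62286362]
 [211.59488166 392.80333802]
 [211.45391853 395.28325386]]
```

View pics/s3.png

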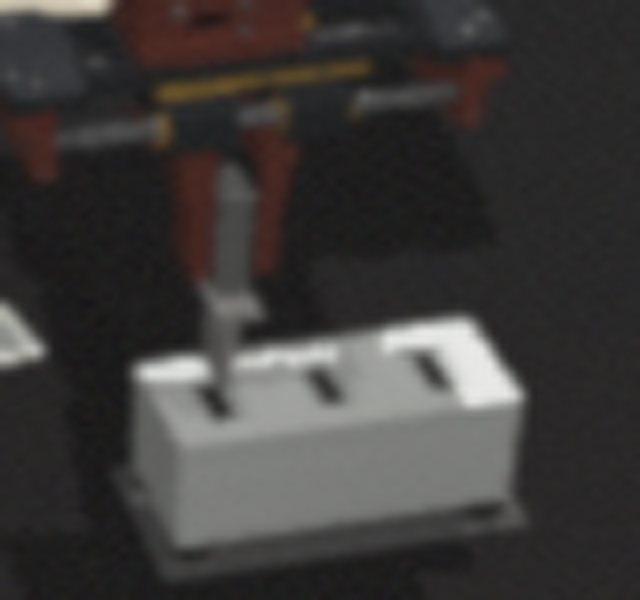

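The picture shows the blade just above slot_a's mouth (tip ≈(222,385), slot ≈(215,400) in the crop), aligned. I lower it gently.

Request:
arm_command --series '[{"linear":[0,0.001,0.004],"turn":0},{"linear":[0,0,0.004],"turn":0},{"linear":[0,0,0.004],"turn":0},{"linear":[0,0,0.002],"turn":0},{"linear":[0,0,0.002],"turn":0},{"linear":[0,0,0.001],"turn":0},{"linear":[0,0,0],"turn":0},{"linear":[0,0,0],"turn":0}]'

```text
t: 8.5
ee_pos: [540.0, 98.7, 156.7]
orientation: [-0.434, 3.111, 0.0]
ft_force: [-0.3, -0.4, -1.2]
width: 14.0
grasp_force: 30.0
```

Request:
arm_command --series '[{"linear":[0,0,0.001],"turn":0},{"linear":[0,0,0.001],"turn":0},{"linear":[0,0,0.001],"turn":0},{"linear":[0,0,0.001],"turn":0},{"linear":[0,0,0],"turn":0}]'

```text
t: 9.0
ee_pos: [539.8, 98.7, 152.5]
orientation: [0.434, -3.111, 0.0]
ft_force: [0.1, 0.2, -1.5]
width: 14.0
grasp_force: 30.0
```

Request:
arm_command --series '[{"linear":[0,0,0.001],"turn":0},{"linear":[0,0,0.001],"turn":0},{"linear":[0,0,0.001],"turn":0},{"linear":[0,0,0.001],"turn":0},{"linear":[0,0,0.001],"turn":0},{"linear":[0,0,0],"turn":0}]'

```text
t: 9.6
ee_pos: [539.8, 98.7, 147.5]
orientation: [0.434, -3.111, 0.0]
ft_force: [0.6, -0.6, -0.6]
width: 14.0
grasp_force: 30.0
```

Request:
arm_command --series '[{"linear":[0,0,0.001],"turn":0},{"linear":[0,0,0.001],"turn":0},{"linear":[0,0,0.001],"turn":0},{"linear":[0,0,0.001],"turn":0},{"linear":[0,0,0],"turn":0},{"linear":[0,0,0],"turn":0}]'

```text
t: 10.2
ee_pos: [539.9, 98.7, 143.7]
orientation: [0.434, -3.111, 0.0]
ft_force: [-2.1, -0.8, -1.0]
width: 14.0
grasp_force: 30.0
```

Request:
arm_command --series '[{"linear":[0,0,0.001],"turn":0},{"linear":[0,0,0.001],"turn":0},{"linear":[0,0,0.001],"turn":0},{"linear":[0,0,0.001],"turn":0},{"linear":[0,0,0],"turn":0},{"linear":[0,0,0],"turn":0}]'

```text
t: 10.8
ee_pos: [539.9, 98.7, 139.6]
orientation: [0.434, -3.111, 0.0]
ft_force: [-0.2, 0.2, -0.8]
width: 13.6
grasp_force: 30.0
```

Request:
arm_command --series '[{"linear":[0,0,0.001],"turn":0},{"linear":[0,0,0.001],"turn":0},{"linear":[0,0,0],"turn":0},{"linear":[0,0,0],"turn":0}]'

```text
t: 11.2
ee_pos: [540.0, 98.7, 137.9]
orientation: [-0.434, 3.111, 0.0]
ft_force: [-1.6, -0.1, 4.2]
width: 14.0
grasp_force: 30.0
```

Request:
arm_command --series '[{"linear":[0,0,0.001],"turn":0},{"linear":[0,0,0],"turn":0},{"linear":[0,0,0],"turn":0}]'

```text
t: 11.5
ee_pos: [540.1, 98.7, 137.0]
orientation: [-0.434, 3.111, -0.0]
ft_force: [-0.5, 0.5, 6.2]
width: 13.7
grasp_force: 30.0
```

Request:
arm_command --series '[{"linear":[0,0,0.001],"turn":0},{"linear":[0,0,0],"turn":0},{"linear":[0,0,0],"turn":0}]'

```text
t: 11.8
ee_pos: [540.1, 98.7, 136.3]
orientation: [-0.434, 3.111, -0.0]
ft_force: [-2.2, -0.4, 8.4]
width: 13.9
grasp_force: 30.0
```

Force rises about 2.5 N/mm from 20–21 mm deep with no side force, so slot_a is the fouled one. I withdraw and go to slot_b, 44 mm along tool y.

Request:
arm_command --series '[{"linear":[0,0,-0.004],"turn":0},{"linear":[0,0,-0.008],"turn":0},{"linear":[0,0,-0.012],"turn":0},{"linear":[0,0,-0.012],"turn":0},{"linear":[0,0,0],"turn":0},{"linear":[0,0.015,0],"turn":0},{"linear":[0,0.02,0],"turn":0},{"linear":[0,0.009,0],"turn":0},{"linear":[0,0,0],"turn":0},{"linear":[0,0,0],"turn":0}]'

```text
t: 12.8
ee_pos: [527.7, 141.3, 171.4]
orientation: [0.436, -3.111, 0.0]
ft_force: [0.2, -0.5, -0.8]
width: 13.8
grasp_force: 30.0
```

Run:
```python
from h import *
from workcell import ctrl
o=ctrl.get_obs();print({k:np.round(o[k],2) for k in("t","ee_pos","ft_force","moment","orientation")});print(go(o,(527.8,140.4,158),105.9))
im=ctrl.get_image("scene");pickle.dump(im,open("pics/scene4.pkl","wb"));cv2.imwrite("pics/s4.png",cv2.resize(im["frame"][130:220,260:340],(640,600),interpolation=cv2.INTER_CUBIC))
```

```text
{'t': np.float64(12.8), 'ee_pos': array([527.66, 141.25, 171.44]), 'ft_force': array([ 0.21, -0.47, -0.79]), 'moment': array([0.09, 0.03, 0.03]), 'orientation': array([ 0.44, -3.11,  0.  ])}
(array([ 0.0001, -0.0009,  0.0134]), 'turn', np.float64(0.0008), 'tool y now', np.float64(105.94))
```

View pics/s4.png

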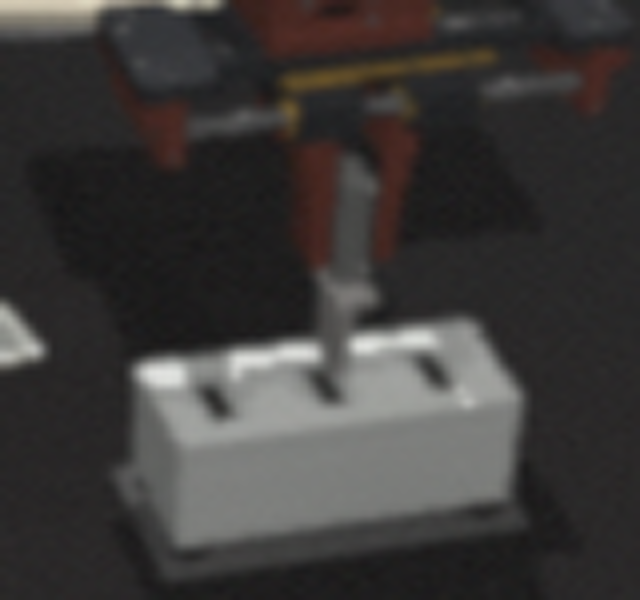

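The blade hangs over the middle slot (tip ≈(335,370), slot ≈(325,385) in the crop) and the clamp has not moved. I lower it.

Request:
arm_command --series '[{"linear":[0,-0.0005,0.005],"turn":0},{"linear":[0,0,0.005],"turn":0},{"linear":[0,0,0.003],"turn":0},{"linear":[0,0,0.002],"turn":0},{"linear":[0,0,0.002],"turn":0},{"linear":[0,0,0.002],"turn":0},{"linear":[0,0,0.001],"turn":0},{"linear":[0,0,0],"turn":0}]'

```text
t: 13.65
ee_pos: [528.0, 140.5, 151.6]
orientation: [0.434, -3.111, 0.0]
ft_force: [0.4, -0.2, -0.9]
width: 13.6
grasp_force: 30.0
```

Request:
arm_command --series '[{"linear":[0,0,0.001],"turn":0},{"linear":[0,0,0.001],"turn":0},{"linear":[0,0,0.001],"turn":0},{"linear":[0,0,0.001],"turn":0},{"linear":[0,0,0],"turn":0}]'

```text
t: 14.15
ee_pos: [527.9, 140.5, 147.5]
orientation: [0.434, -3.111, 0.0]
ft_force: [0.4, 0.2, -1.4]
width: 13.4
grasp_force: 30.0
```

Request:
arm_command --series '[{"linear":[0,0,0.001],"turn":0},{"linear":[0,0,0.001],"turn":0},{"linear":[0,0,0.001],"turn":0},{"linear":[0,0,0.001],"turn":0},{"linear":[0,0,0],"turn":0}]'

```text
t: 14.65
ee_pos: [527.9, 140.5, 143.5]
orientation: [0.434, -3.111, 0.0]
ft_force: [0.2, -0.7, -0.7]
width: 13.8
grasp_force: 30.0
```

Request:
arm_command --series '[{"linear":[0,0,0.001],"turn":0},{"linear":[0,0,0.001],"turn":0},{"linear":[0,0,0.001],"turn":0},{"linear":[0,0,0.001],"turn":0},{"linear":[0,0,0],"turn":0}]'

```text
t: 15.15
ee_pos: [527.9, 140.5, 139.5]
orientation: [0.434, -3.111, 0.0]
ft_force: [-0.6, -0.3, -1.3]
width: 14.1
grasp_force: 30.0
```

Request:
arm_command --series '[{"linear":[0,0,0.001],"turn":0},{"linear":[0,0,0.001],"turn":0},{"linear":[0,0,0.001],"turn":0},{"linear":[0,0,0],"turn":0}]'

```text
t: 15.55
ee_pos: [527.9, 140.5, 136.5]
orientation: [0.434, -3.111, 0.0]
ft_force: [0.4, 0.1, -0.7]
width: 13.7
grasp_force: 30.0
```

Request:
arm_command --series '[{"linear":[0,0,0.001],"turn":0},{"linear":[0,0,0.001],"turn":0},{"linear":[0,0,0.001],"turn":0},{"linear":[0,0,0],"turn":0}]'

```text
t: 15.95
ee_pos: [527.9, 140.5, 133.5]
orientation: [0.434, -3.111, 0.0]
ft_force: [-0.6, -0.4, -2.2]
width: 13.9
grasp_force: 30.0
```

Request:
arm_command --series '[{"linear":[0,0,0.001],"turn":0},{"linear":[0,0,0.001],"turn":0},{"linear":[0,0,0.001],"turn":0},{"linear":[0,0,0.001],"turn":0},{"linear":[0,0,0],"turn":0}]'

```text
t: 16.45
ee_pos: [527.9, 140.5, 129.5]
orientation: [0.434, -3.111, 0.0]
ft_force: [-0.6, 0.6, -1.4]
width: 13.9
grasp_force: 30.0
```

Request:
arm_command --series '[{"linear":[0,0,0.001],"turn":0},{"linear":[0,0,0.001],"turn":0},{"linear":[0,0,0.001],"turn":0},{"linear":[0,0,0.001],"turn":0},{"linear":[0,0,0],"turn":0}]'

```text
t: 16.95
ee_pos: [527.9, 140.5, 125.5]
orientation: [0.434, -3.111, 0.0]
ft_force: [-0.8, 0.0, -0.9]
width: 14.2
grasp_force: 30.0
```

At 34 mm deep there is neither drag nor side force, so slot_b is the slack one. I withdraw and go to slot_c.

Request:
arm_command --series '[{"linear":[0,0,-0.005],"turn":0},{"linear":[0,0,-0.01],"turn":0},{"linear":[0,0,-0.015],"turn":0},{"linear":[0,0,-0.015],"turn":0},{"linear":[0,0,0],"turn":0},{"linear":[0,0.015,0],"turn":0},{"linear":[0,0.02,0],"turn":0},{"linear":[0,0.009,0],"turn":0},{"linear":[0,0,0],"turn":0},{"linear":[0,0,0],"turn":0}]'

```text
t: 17.95
ee_pos: [515.6, 183.0, 170.2]
orientation: [0.436, -3.11, 0.001]
ft_force: [-0.3, -0.1, -1.0]
width: 13.9
grasp_force: 30.0
```

Run:
```python
from h import *
from workcell import ctrl
o=ctrl.get_obs();print({k:np.round(o[k],2) for k in("t","ee_pos","ft_force")});print(go(o,(515.8,182.7,158),105.9))
```

```text
{'t': np.float64(17.95), 'ee_pos': array([515.63, 183.04, 170.24]), 'ft_force': array([-0.28, -0.1 , -0.97])}
(array([-0.0001, -0.0004,  0.0122]), 'turn', np.float64(0.0007), 'tool y now', np.float64(105.94))
```

Request:
arm_command --series '[{"linear":[0,0,0.005],"turn":0},{"linear":[0,0,0.005],"turn":0},{"linear":[0,0,0.003],"turn":0},{"linear":[0,0,0.002],"turn":0},{"linear":[0,0,0.002],"turn":0},{"linear":[0,0,0.001],"turn":0},{"linear":[0,0,0.001],"turn":0},{"linear":[0,0,0],"turn":0}]'

```text
t: 18.75
ee_pos: [516.0, 182.9, 151.7]
orientation: [-0.434, 3.111, -0.0]
ft_force: [-0.6, -0.6, -1.3]
width: 13.8
grasp_force: 30.0
```

Request:
arm_command --series '[{"linear":[0,0,0.001],"turn":0},{"linear":[0,0,0.001],"turn":0},{"linear":[0,0,0.001],"turn":0},{"linear":[0,0,0.001],"turn":0},{"linear":[0,0,0],"turn":0}]'

```text
t: 19.25
ee_pos: [515.9, 182.8, 147.5]
orientation: [0.434, -3.111, 0.0]
ft_force: [-0.9, 0.6, -1.9]
width: 13.6
grasp_force: 30.0
```

Request:
arm_command --series '[{"linear":[0,0,0.001],"turn":0},{"linear":[0,0,0.001],"turn":0},{"linear":[0,0,0.001],"turn":0},{"linear":[0,0,0],"turn":0}]'

```text
t: 19.65
ee_pos: [515.9, 182.8, 144.5]
orientation: [0.434, -3.111, 0.0]
ft_force: [-1.0, -0.1, -1.0]
width: 14.1
grasp_force: 30.0
```

Request:
arm_command --series '[{"linear":[0,0,0.001],"turn":0},{"linear":[0,0,0.001],"turn":0},{"linear":[0,0,0.001],"turn":0},{"linear":[0,0,0],"turn":0}]'

```text
t: 20.05
ee_pos: [516.1, 183.3, 141.7]
orientation: [-0.434, 3.111, 0.001]
ft_force: [-0.4, 2.7, -0.2]
width: 13.8
grasp_force: 30.0
```

Request:
arm_command --series '[{"linear":[0,0,0.001],"turn":0},{"linear":[0,0,0.001],"turn":0},{"linear":[0,0,0.001],"turn":0},{"linear":[0,0,0],"turn":0}]'

```text
t: 20.45
ee_pos: [516.3, 183.6, 139.0]
orientation: [-0.433, 3.111, 0.002]
ft_force: [-1.4, 6.1, 3.2]
width: 13.9
grasp_force: 30.0
```

Request:
arm_command --series '[{"linear":[0,0,0.001],"turn":0},{"linear":[0,0,0.001],"turn":0},{"linear":[0,0,0],"turn":0}]'

```text
t: 20.75
ee_pos: [516.4, 183.7, 137.0]
orientation: [-0.433, 3.11, 0.002]
ft_force: [-1.8, 5.8, 2.6]
width: 14.1
grasp_force: 30.0
```

Side force of 6 N towards +y plus vertical drag: slot_c grips. I press it home gently.

Request:
arm_command --series '[{"linear":[0,0.0005,0.001],"turn":0},{"linear":[0,0,0.001],"turn":0},{"linear":[0,0,0.001],"turn":0},{"linear":[0,0,0.001],"turn":0},{"linear":[0,0,0],"turn":0}]'

```text
t: 21.25
ee_pos: [516.3, 184.3, 133.1]
orientation: [-0.433, 3.11, 0.002]
ft_force: [-1.8, 6.0, 3.3]
width: 13.8
grasp_force: 30.0
```

Request:
arm_command --series '[{"linear":[0,0.0005,0.001],"turn":0},{"linear":[0,0,0.001],"turn":0},{"linear":[0,0,0.001],"turn":0},{"linear":[0,0,0.001],"turn":0},{"linear":[0,0,0.001],"turn":0},{"linear":[0,0,0],"turn":0}]'

```text
t: 21.85
ee_pos: [516.0, 184.6, 127.8]
orientation: [-0.433, 3.111, 0.002]
ft_force: [-1.3, 6.1, 1.6]
width: 13.6
grasp_force: 30.0
```

Request:
arm_command --series '[{"linear":[0,0,0.001],"turn":0},{"linear":[0,0,0.001],"turn":0},{"linear":[0,0,0.001],"turn":0},{"linear":[0,0,0.001],"turn":0},{"linear":[0,0,0.001],"turn":0},{"linear":[0,0,0],"turn":0}]'

```text
t: 22.45
ee_pos: [515.8, 184.6, 122.7]
orientation: [-0.434, 3.111, 0.002]
ft_force: [-0.9, 6.3, 0.7]
width: 14.2
grasp_force: 30.0
```

Request:
arm_command --series '[{"linear":[0,0,0.001],"turn":0},{"linear":[0,0,0.001],"turn":0},{"linear":[0,0,0.001],"turn":0},{"linear":[0,0,0.001],"turn":0},{"linear":[0,0,0.001],"turn":0},{"linear":[0,0,0],"turn":0}]'

```text
t: 23.05
ee_pos: [515.8, 184.5, 117.7]
orientation: [-0.434, 3.111, 0.002]
ft_force: [-1.1, 6.5, 1.0]
width: 14.0
grasp_force: 30.0
```

Request:
arm_command --series '[{"linear":[0,0,0.001],"turn":0},{"linear":[0,0,0.001],"turn":0},{"linear":[0,0,0.001],"turn":0},{"linear":[0,0,0.001],"turn":0},{"linear":[0,0,0],"turn":0}]'

```text
t: 23.55
ee_pos: [515.7, 184.6, 113.7]
orientation: [-0.434, 3.111, 0.002]
ft_force: [-1.8, 6.4, 0.7]
width: 14.0
grasp_force: 30.0
```

Request:
arm_command --series '[{"linear":[0,0,0.001],"turn":0},{"linear":[0,0,0.001],"turn":0},{"linear":[0,0,0],"turn":0},{"linear":[0,0,0],"turn":0}]'

```text
t: 23.95
ee_pos: [515.7, 184.5, 111.7]
orientation: [-0.434, 3.111, 0.002]
ft_force: [-1.1, 6.3, 1.1]
width: 13.7
grasp_force: 30.0
```

Request:
arm_command --series '[{"linear":[0,0,0.001],"turn":0},{"linear":[0,0,0.001],"turn":0},{"linear":[0,0,0],"turn":0},{"linear":[0,0,0],"turn":0}]'

```text
t: 24.35
ee_pos: [515.8, 184.6, 110.0]
orientation: [-0.434, 3.111, 0.002]
ft_force: [-2.1, 6.0, 2.5]
width: 14.0
grasp_force: 30.0
```

Request:
arm_command --series '[{"linear":[0,0,0.001],"turn":0},{"linear":[0,0,0],"turn":0},{"linear":[0,0,0],"turn":0}]'

```text
t: 24.65
ee_pos: [515.8, 184.6, 109.2]
orientation: [-0.434, 3.111, 0.002]
ft_force: [-2.1, 5.9, 5.8]
width: 13.3
grasp_force: 30.0
```

Request:
arm_command --series '[{"linear":[0,0,0.001],"turn":0},{"linear":[0,0,0],"turn":0},{"linear":[0,0,0],"turn":0}]'

```text
t: 24.95
ee_pos: [515.8, 184.6, 108.4]
orientation: [-0.434, 3.111, 0.002]
ft_force: [-2.7, 5.4, 9.0]
width: 13.6
grasp_force: 30.0
```

The collar has landed (about 3 N/mm, total ~10 N). I ease the blade towards the +y wall so it does not jump on release.

Request:
arm_command --series '[{"linear":[0,0.0005,-0.0005],"turn":0},{"linear":[0,0.0005,0],"turn":0},{"linear":[0,0,0],"turn":0},{"linear":[0,0,0],"turn":0}]'

```text
t: 25.35
ee_pos: [515.7, 184.7, 108.7]
orientation: [-0.434, 3.111, -0.0]
ft_force: [-1.7, 1.8, 6.8]
width: 13.9
grasp_force: 30.0
```

Request:
arm_command --series '[{"linear":[0,0,0],"turn":0},{"linear":[0,0,0],"turn":0},{"linear":[0,0,0],"turn":0},{"linear":[0,0,0],"turn":0},{"linear":[0,0,0],"turn":0},{"linear":[0,0,0],"turn":0},{"linear":[0,0,0],"turn":0},{"linear":[0,0,0],"turn":0}]' --jaw 0.2

```text
t: 26.15
ee_pos: [515.4, 184.8, 108.2]
orientation: [0.434, -3.111, 0.0]
ft_force: [1.1, -0.6, 0.0]
width: 52.7
grasp_force: 0.0
```

Request:
arm_command --series '[{"linear":[0,0,-0.005],"turn":0},{"linear":[0,0,-0.01],"turn":0},{"linear":[0,0,-0.02],"turn":0},{"linear":[0,0,-0.025],"turn":0},{"linear":[0,0,-0.025],"turn":0},{"linear":[0,0,-0.025],"turn":0},{"linear":[0,0,-0.01],"turn":0},{"linear":[0,0,0],"turn":0},{"linear":[0,0,0],"turn":0},{"linear":[0,0,0],"turn":0}]'

```text
t: 27.15
ee_pos: [514.7, 184.5, 226.9]
orientation: [0.434, -3.109, 0.001]
ft_force: [-0.4, -0.2, -0.9]
width: 52.6
grasp_force: 0.0
```

Run:
```python
from h import *
from workcell import ctrl
o=ctrl.get_obs();print({k:np.round(o[k],2) for k in("t","ee_pos","ft_force","width")})
im=ctrl.get_image("scene");cv2.imwrite("pics/s5.png",cv2.resize(im["frame"][130:220,260:340],(640,600),interpolation=cv2.INTER_CUBIC))
```

```text
{'t': np.float64(27.15), 'ee_pos': array([514.67, 184.54, 226.91]), 'ft_force': array([-0.4 , -0.21, -0.91]), 'width': np.float64(52.64)}
```

View pics/s5.png

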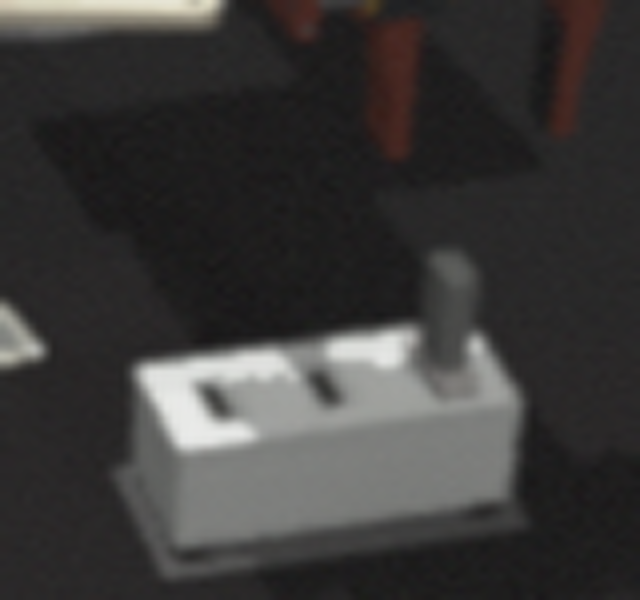

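The blade stands upright and home in slot_c (handle (450,310), collar on the block's top at (450,380) in the crop), and the gripper is clear of it. I hand in.

```bash
python3 -c "
from workcell import ctrl
print(ctrl.close_job())"
```

```text
the job is handed in; nothing more can be done
None
```

The blade is standing fully home in slot_c, the slot that grips, and has been let go; slot_a was fouled, slot_b was slack, readings on the clamp stayed near 10 N, and the job is handed in with no verdict returned.

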